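# Take a power supply off its rail

## Robot

A 7-joint arm with a two-finger parallel gripper is mounted at the origin on a cart in front of the work surface, level with it; the furniture and walls round the work are solid. World frame = base frame: x ahead of the robot, y to its left, z up, the work surface at z = 0. Lengths are in m, angles in rad, forces in N, time in s.
With the tool pointing down it reaches from about 0.425 to 0.925 m from the base axis. Payload 6.8 kg.
Tool frame: the origin (TCP) lies at the very end of the fingers, on their centre line; the grasp point (between the pads) lies 19 mm behind it; z points along the fingers, y is the line along which they close (so a half turn about z gives the same grasp; the last joint's range is limited). The gripper opens to 85 mm and grips with 20 to 120 N. Pads are 22 mm wide; open, the fingers measure 114 mm over their backs; the gripper's body (76 mm by 85 mm) begins 54 mm behind the grasp point. The pads swing forward as they close: fully open they stand 13 mm farther back than shut.
Start: joints at [1.106, 0.477, 0.022, 1.555, -0.011, 1.109, -0.083], TCP at [0.236, -0.633, 0.231] pointing down, gripper open.
Joint ranges: [-2.96, 2.96], [-0.34, 2.1], [-1.41, 1.46], [0.24, 2.44], [-1.37, 4.51], [0.17, 1.92], [-2.96, 2.96]. Speed limits (rad/s): [2.39, 2.39, 3.14, 3.14, 3.14, 3.14, 3.14].

## Interface

Orientations are given as a unit quaternion [w, x, y, z].
In Python, from station import get_obs, read_camera, hand_in gives the robot as it stands.
- The arm moves only by the tool arm_command, never from a script. Its argument "commands" is one flat list of numbers, 7 for each row, row after row: the shift along the tool's x, y, z in m, then the turn, a rotation vector about the tool's x, y, z in degrees, then the opening, from 0 (shut) to 1 (fully open). In form: [tx, ty, tz, rx, ry, rz, fingers, tx, ty, tz, rx, ry, rz, fingers, ...]. A call has 1 to 8 rows; each row is the pose to reach, as a shift and turn from the pose commanded when the call began, along the tool's axes at that moment; what a row does not reach only later rows make up. A row lasts 1/10 s, in which the tool goes at most 50 mm and 8.59 degrees, less where a joint would pass 70% of its speed; a pose out of reach is approached as far as the arm can. A call with a gripper value outside its range is refused whole. The fingers move at their own pace and stop on an object; "force" is the grip in N (left out, the last holds). Time passes only in rows, so rows that repeat a pose let the fingers close. It gives the time, the measured TCP pose, the force, the opening and the grip force at its end, in the units of the state.
- get_obs(): the state, without advancing time (a new reading comes with each control period).
- read_camera(name): name is "scene" or "top"; returns a dict with "img" (400x640x3 uint8, red, green, blue), "camera_matrix" (3x3 intrinsics, pixels), "k1" (the pictures are not rectified: a ray, as slopes to the right and down, at radius r is drawn at 1 + k1 r^2 times it, then the intrinsics apply), "pose" (4x4, takes a point from camera to world coordinates). Camera axes: x right, y down, z forward; pixel columns grow to the right and rows downward; lengths in m; the calibration is good to about 2 mm. A picture is of the moment at which its call begins. There is no depth.
- hand_in(): hands the job in; it is judged then, once.
The state is a dict: "t": time; "q": joint angles; "joint_vel": joint speeds; "joint_torque": joint torques, N m; "eef_pos": TCP position; "tool_rot": TCP orientation; "contact_force": force on the tool from outside, world axes, zero at the start; "torque": the same for the moment, N m; "gripper_width": opening from 0.0 (shut) to 1.0 (fully open); "grasp_force": force on a finger pad.
Only numpy, scipy, OpenCV 4.12 (cv2) and the standard library are available. Lean on these libraries where they do the work, as an engineer would, in place of code of your own. Each camera call takes 0.05 s, during which the arm holds its last target. There are 200 camera calls.

## Task

Take the wide power supply off the sloping rail for repair: pull its release slide fully down, swing its lower end up off the rail, then lift its lip off the rail's upper edge. Lay it gently on its back in the middle of the rubber mat and let go, and leave the narrow module hanging where it is.

Things in the scene. Friction and masses are not known exactly. Their poses are not given: they have to be found in the camera images.
- power_supply: wide power supply, loose, 0.35 to 0.57 kg, hung on the rail. Axes: x up along it (up the slope while hung), y across it to the left, z out of its front. Origin: on its back plane at the rail's centre line. Metal case x -34..54, y -28..28, z 0..50 mm, flat side walls free to grasp; black terminal ends to x -50 and 70, z 0..38. Lying on its back it rests on hook and lugs, origin 7.5 mm above the mat
- supply_lip (a point): root of the hook lip on its back, resting on the rail's upper edge, at (17.5, 0, -3) mm in its axes; it swings about this point. Hook x 14..24, z down to -7.5; the lip hangs 3.5 mm down behind the edge with 1.8 mm play. Once the lower end is swung out 12 degrees or more (16 to 20 is good), 4 mm up the slope frees the lip; moving straight off the rail before that, it catches
- supply_lugs (a point): middle of the fixed lugs on the power supply's back, at (-26, 0, -4) mm in its axes (x -32..-20, z down to -7.5): they stand 2.5 mm below the rail's lower edge, so it cannot be pushed straight up the slope until its lower end is swung out
- release_slide (a joint): travel of the power supply's release slide in m: 0 = locked (its nose is behind the rail's lower edge, start 0 to 0.0015), 0.008 = fully down, released. Pulled along the power supply's -x; stiff (about 3 N) and stays where it is left; the nose is free of the rail from 0.004
- slide_tab (a point): middle of the slide's black pull tab (moves with it), at (-71, 0, 32.5) mm in the power supply's axes when locked: 16 mm wide across y, 5 mm thick along z, from the lower end 34 mm down along -x to a raised bead (6 mm long, 13 mm beyond this point, 4 mm prouder in front). Free space on both sides and behind
- timer_module: the loose narrow module with a round dial, 34 mm wide, otherwise of the same shape and height and hung on the same rail, left or right of the power supply with at least 55 mm between them; axes and origin as for the power supply
- rail: fixed metal top-hat rail, 35 mm wide, 376 mm long, sloping at 45 degrees, facing the robot and up; its edges, 2.3 mm thick, stand free of a 23 mm wide channel. Origin: middle of the rail on the plane of its front edges, 120 mm above the table; x up the slope (upper edge at 17.5 mm), y along it, z out of its front. From |y| 149 mm terminals and end clamps, up to 40 mm high
- mat: the fixed black rubber mat on the table, 180 mm (x) by 220 mm (y), 3 mm thick; origin at the middle of its underside

How it is judged:
On the way, in this order (a step that is already met when the one before it is completed fails the run):
1. the release slide is pulled down at least 6 mm while the power supply still hangs on the rail (value of joint release_slide above 0.006 m and distance of supply_lip from where it was at the start of the episode below 0.01 m), for 0.1 s.
2. the power supply's lower end is swung up at least 8 degrees off the rail while its lip is still on the rail's upper edge (within 7 mm) (angle between power_supply's own z axis and vertical below 0.645 rad and x of supply_lip in the frame of rail between 0.0105 and 0.0245 m and z of supply_lip in the frame of rail below 0.004 m), for 0.04 s.
At the end, for the whole second after the job is handed in: The power supply lies at rest on its back on the mat (front up within 7 degrees), its origin within 60 mm of the mat's middle; the narrow module hangs within 12 mm of where it was (horizontal distance between power_supply and mat below 0.06 m and z of power_supply in the frame of mat below 0.016 m and angle between power_supply's own z axis and vertical below 0.12 rad and linear speed of power_supply below 0.02 m/s and contact force between power_supply and mat above 1 N and distance of timer_module from where it was at the start of the episode below 0.012 m); the robot touches nothing.
It fails at once if the power supply falls freely (faster than 0.5 m/s with no finger on it) (linear speed of power_supply above 0.5 m/s and contact force between the fingers and power_supply below 0.2 N).
It fails at once if the power supply strikes the mat harder than 60 N (contact force between power_supply and mat above 60 N).
It fails at once if the narrow module is pushed more than 20 mm along or off the rail (distance of timer_module from where it was at the start of the episode above 0.02 m).
It also fails if it takes over 53 s, if anything falls off the work surface, if the arm or the gripper's body presses on something with over 40 N, if the wrist force passes 120 N, or if a joint passes its speed limit or range.

## Working session

There is one attempt and no reset: what is moved stays moved. The work goes in short steps, Python scripts to look and compute and a tool call to move; the robot and the scene stay as the last step left them, time stands still between calls to the robot, and variables do not carry over. Pictures are saved under pics/ and viewed, at most 10 in all, crops included, and the job is handed in when it is done.

Besides the shell and the picture viewer there is one more tool, called after ">>>" as name(argument=value, ...) on one line, values as JSON. arm_command: Moves the arm, as the interface text tells. Its arguments: {"type":"object","properties":{"commands":{"type":"array","items":{"type":"number"}},"force":{"type":"number"}},"required":["commands"]}

```bash
ls; mkdir -p pics
python3 - <<'E'
from station import *
import cv2,numpy as np
np.set_printoptions(precision=4,suppress=True)
o=get_obs();print({k:o[k] for k in('t','q','eef_pos','tool_rot','gripper_width','contact_force')})
for n in('scene','top'):
    c=read_camera(n);cv2.imwrite(f'pics/{n}0.png',c['img'][:,:,::-1]);print(n,c['camera_matrix'],c['k1'],c['pose'])
E
```

```text
pics
{'t': 0.0, 'q': array([ 1.1059,  0.4778,  0.0223,  1.5565, -0.0115,  1.1093, -0.0831]), 'eef_pos': array([ 0.2355, -0.6319,  0.2303]), 'tool_rot': array([-0.0009,  0.9841,  0.1775, -0.0002]), 'gripper_width': 1.0020413731261026, 'contact_force': array([ 0.7921, -0.353 , -0.111 ])}
scene [[513.3144   0.     314.8939]
 [  0.     513.3144 199.7157]
 [  0.       0.       1.    ]] 0.007072238738311021 [[ 0.8963 -0.3038  0.3232  0.1084]
 [-0.4435 -0.6036  0.6625 -0.9997]
 [-0.0062 -0.7371 -0.6757  1.0473]
 [ 0.      0.      0.      1.    ]]
top [[469.3697   0.     320.0803]
 [  0.     469.3697 203.818 ]
 [  0.       0.       1.    ]] 0.012807307093960158 [[ 0.0141 -0.995   0.0989  0.4127]
 [-0.9998 -0.0129  0.0121 -0.1019]
 [-0.0107 -0.099  -0.995   1.271 ]
 [ 0.      0.      0.      1.    ]]
```

View pics/scene0.png

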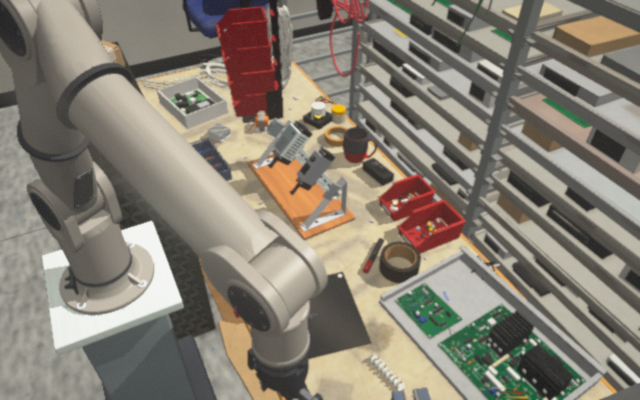

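View pics/top0.png

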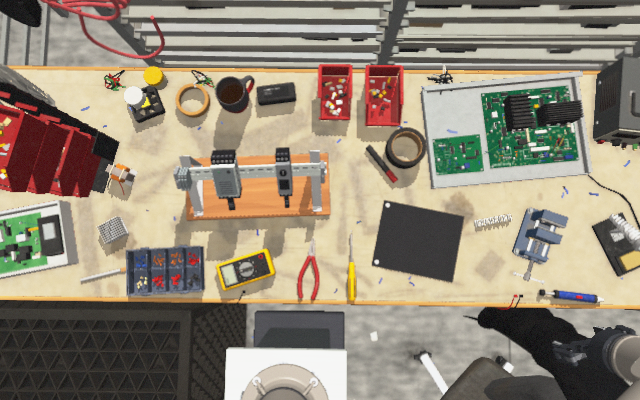

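The scene picture shows the rail stand near (310,180). In the top picture the wide supply is at about (226,175), the timer at (284,170) and the mat at (418,241). I'll zoom in on these.

Run:
```python
import cv2,numpy as np
a=cv2.imread('pics/top0.png')[138:222,165:340];b=cv2.imread('pics/scene0.png')[105:245,235:365]
cv2.imwrite('pics/topz.png',cv2.resize(a,None,fx=4.5,fy=4.5,interpolation=cv2.INTER_CUBIC))
cv2.imwrite('pics/scz.png',cv2.resize(b,None,fx=4.2,fy=4.2,interpolation=cv2.INTER_CUBIC))
```

```text
(no output)
```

View pics/topz.png

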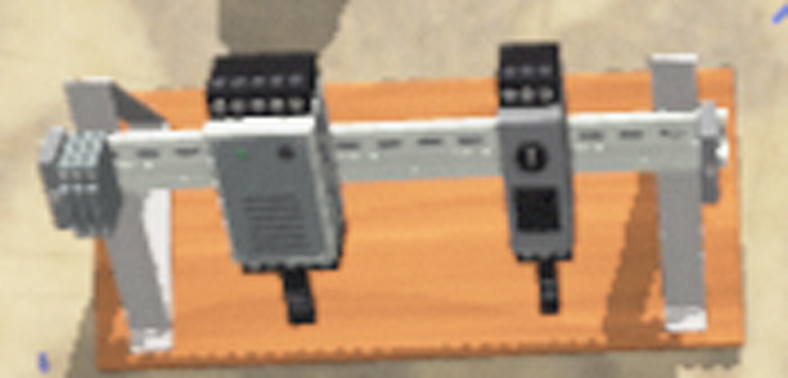

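View pics/scz.png

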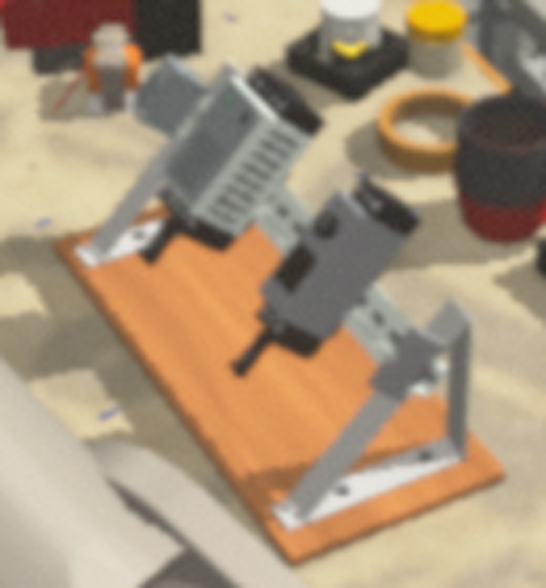

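The top zoom shows the supply's front face with its top edge at about (213..316,134), its bottom edge at about (238..333,263), and its tab bead ending near (301,320). The timer's front face is at x 500..573. The rail's upper edge runs from (110,137) to (700,113). In the scene zoom the supply's bead is at about (150,257). I'll cast these rays and cross-check them.

```bash
cat > h.py <<'E'
import cv2,numpy as np
from station import *
from scipy.spatial.transform import Rotation as Ro
np.set_printoptions(precision=4,suppress=True)
def ray(c,px):
    k=c['k1'];p=cv2.undistortPoints(np.array([[px]],float),c['camera_matrix'],np.array([k,0,0,0,0.]))[0,0]
    T=c['pose'];return T[:3,3],T[:3,:3]@np.array([p[0],p[1],1])
def onz(c,px,z):
    o,d=ray(c,px);return o+d*(z-o[2])/d[2]
def tri(r1,r2):
    A=np.c_[r1[1],-r2[1]];s=np.linalg.lstsq(A,r2[0]-r1[0],rcond=None)[0]
    a=r1[0]+s[0]*r1[1];b=r2[0]+s[1]*r2[1];return (a+b)/2,np.linalg.norm(a-b)
def tool():
    o=get_obs();w,x,y,z=o['tool_rot'];return o,Ro.from_quat([x,y,z,w])
def move(p,R):  # shift and turn in tool axes to the target pose
    o,R0=tool();return R0.inv().apply(p-o['eef_pos'])*1000,(R0.inv()*R).as_rotvec(degrees=True)
def Rt(yaw,tilt): # tilt deg of tool z from down, towards +x(yawed); tool y=-supply y
    return Ro.from_euler('ZY',[yaw,-tilt],degrees=True)*Ro.from_euler('x',180,degrees=True)
E
python3 - <<'E'
from h import *
c=read_camera('top');s=read_camera('scene')
t=lambda X,Y:((X+.5)/4.5-.5+165,(Y+.5)/4.5-.5+138)
q=lambda X,Y:((X+.5)/4.2-.5+235,(Y+.5)/4.2-.5+105)
h=lambda x,z:.12+(x+z)*.7071e-3
print('rail up',onz(c,t(110,137),h(17.5,0)),onz(c,t(700,113),h(17.5,0)))
print('rail low',onz(c,t(120,188),h(-17.5,0)),onz(c,t(655,170),h(-17.5,0)))
for n,p,z in[('UL',(215,134),h(54,50)),('UR',(316,134),h(54,50)),('LL',(237,264),h(-34,50)),('LR',(331,263),h(-34,50)),('bead end',(301,321),h(-87,39)),('T UL',(500,122),h(54,50)),('T UR',(562,120),h(54,50))]:print(n,onz(c,t(*p),z))
print('bead tri',tri(ray(c,t(300,308)),ray(s,q(150,254))))
print('tilt check',Rt(0,45).apply(np.eye(3)))
im=c['img'];m=(im.max(2)<75).astype(np.uint8);m[:195]=0;m[285:]=0;m[:,:365]=0;m[:,470:]=0
m=cv2.morphologyEx(m,cv2.MORPH_OPEN,np.ones((5,5)))
k=max(cv2.findContours(m,0,1)[0],key=cv2.contourArea);r=cv2.minAreaRect(k)
P=[onz(c,p,.003) for p in cv2.boxPoints(r)];print('mat',r,np.mean(P,0),[np.linalg.norm(P[i]-P[i-1]) for i in range(4)],P)
E
```

```text
rail up [0.6101 0.2357 0.1324] [ 0.6274 -0.0868  0.1324]
rail low [0.5857 0.2363 0.1076] [ 0.5996 -0.0619  0.1076]
UL [0.6018 0.1632 0.1935]
UR [0.6024 0.1109 0.1935]
LL [0.5412 0.1639 0.1313]
LR [0.5424 0.1128 0.1313]
bead end [0.5144 0.1372 0.0861]
T UL [0.6099 0.0158 0.1935]
T UR [ 0.6113 -0.0163  0.1935]
bead tri (array([0.5193, 0.1387, 0.0867]), np.float64(0.005221083147813306))
tilt check [[ 0.7071 -0.      0.7071]
 [-0.     -1.      0.    ]
 [ 0.7071 -0.     -0.7071]]
mat ((417.8382263183594, 240.87338256835938), (81.73706817626953, 65.53665161132812), 11.481992721557617) [ 0.4427 -0.3502  0.003 ] [np.float64(0.2164853777395169), np.float64(0.1767752328725998), np.float64(0.21936304774461096), np.float64(0.17573803582889932)] [array([ 0.3763, -0.2258,  0.003 ]), array([ 0.5497, -0.2606,  0.003 ]), array([ 0.5083, -0.476 ,  0.003 ]), array([ 0.3366, -0.4386,  0.003 ])]
```

```bash
cat >> h.py <<'E'
YAW=2.9
RR=Ro.from_euler('ZY',[YAW,-45],degrees=True)  # rail axes x up-slope, z out
O=np.array([.602,.140,.120])
def S(x,y,z,o=None): return (O if o is None else o)+RR.apply(np.array([x,y,z])/1000)
E
python3 - <<'E'
from h import *
print(RR.as_matrix())
print(S(-72,0,150),S(-72,0,13.5))
print(move(np.array([.5,-.2,.33]),Rt(YAW,30)))
E
```

```text
[[ 0.7062 -0.0506 -0.7062]
 [ 0.0358  0.9987 -0.0358]
 [ 0.7071 -0.      0.7071]]
[0.4452 0.1321 0.1752] [0.5416 0.1369 0.0786]
(array([ 398.6715, -312.7371,  -98.9834]), array([-4.6504, 29.7759, 17.1222]))
```

>>> arm_command(commands=[0.4,-0.313,-0.1,-4.6,29.8,17.1,0.6,0.4,-0.313,-0.1,-4.6,29.8,17.1,0.6,0.4,-0.313,-0.1,-4.6,29.8,17.1,0.6,0.4,-0.313,-0.1,-4.6,29.8,17.1,0.6,0.4,-0.313,-0.1,-4.6,29.8,17.1,0.6,0.4,-0.313,-0.1,-4.6,29.8,17.1,0.6,0.4,-0.313,-0.1,-4.6,29.8,17.1,0.6,0.4,-0.313,-0.1,-4.6,29.8,17.1,0.6])

```text
t: 1.0
eef_pos: [0.4413, -0.2962, 0.309]
tool_rot: [-0.006, 0.966, 0.024, 0.259]
contact_force: [0.3, -0.3, 0.4]
gripper_width: 0.607
grasp_force: 0.0
```

Run:
```python
from h import *
o=get_obs();print(o['t'],o['q'],o['eef_pos']);print(move(S(-72,0,150)+[0,0,.04],Rt(YAW,45)))
```

```text
1.0 [ 0.9914  0.0148 -0.3118  2.0807 -0.529   0.7118 -0.4928] [ 0.4413 -0.2962  0.309 ]
(array([ -24.7841, -427.5784,   93.8106]), array([ 0.0311, 14.9501,  0.019 ]))
```

>>> arm_command(commands=[-0.025,-0.428,0.094,0,15,0,0.6,-0.025,-0.428,0.094,0,15,0,0.6,-0.025,-0.428,0.094,0,15,0,0.6,-0.025,-0.428,0.094,0,15,0,0.6,-0.025,-0.428,0.094,0,15,0,0.6,-0.025,-0.428,0.094,0,15,0,0.6,-0.025,-0.428,0.094,0,15,0,0.6,-0.025,-0.428,0.094,0,15,0,0.6])

```text
t: 1.8
eef_pos: [0.4806, 0.0243, 0.2738]
tool_rot: [-0.007, 0.927, 0.023, 0.375]
contact_force: [1.8, -1.4, -0.7]
gripper_width: 0.599
grasp_force: 0.0
```

Run:
```python
from h import *
o=get_obs();print(o['t'],o['q'],o['eef_pos'],o['tool_rot']);print(move(S(-72,0,100),Rt(YAW,45)))
```

```text
1.8 [ 1.1044 -0.295  -1.123   2.4336 -1.3661  0.2239 -0.3617] [0.4806 0.0243 0.2738] [-0.0075  0.9266  0.0228  0.3752]
(array([ -89.2356, -109.8766,   99.5976]), array([0.2411, 0.9149, 0.0209]))
```

The arm is close to several joint limits because it is using joint 3 instead of joint 1. I'll fit a small kinematic model to choose a better tilt and path.

```bash
cat > fk.py <<'E'
import numpy as np
from scipy.optimize import least_squares
from scipy.spatial.transform import Rotation as Ro
LO=np.array([-2.96,-.34,-1.41,.24,-1.37,.17,-2.96]);HI=np.array([2.96,2.1,1.46,2.44,4.51,1.92,2.96])
D=[([1.1059,.4778,.0223,1.5565,-.0115,1.1093,-.0831],[.2355,-.6319,.2303],[-.0009,.9841,.1775,-.0002]),
([.9914,.0148,-.3118,2.0807,-.529,.7118,-.4928],[.4413,-.2962,.309],[-.006,.966,.024,.259]),
([1.1044,-.295,-1.123,2.4336,-1.3661,.2239,-.3617],[.4806,.0243,.2738],[-.0075,.9266,.0228,.3752])]
def fk(q,P,s):
    h,L1,L2,d,off,o7=P;R=Ro.from_euler('z',off+s[0]*q[0]);p=np.array([0,0,h])
    for a,L,b in((1,L1,2),(3,L2,4),(5,d,None)):
        R=R*Ro.from_euler('y',q[a]);p=p+R.apply([0,0,L])
        if b:R=R*Ro.from_euler('z',s[b//2]*q[b])
    return p,R*Ro.from_euler('z',o7+s[3]*q[6])
E
python3 - <<'E'
from fk import *
import itertools
np.set_printoptions(precision=4,suppress=True)
best=[]
for s in itertools.product([1,-1],repeat=4):
    def res(P):
        e=[]
        for q,p,w in D:
            a,R=fk(q,P,s);Q=Ro.from_quat([w[1],w[2],w[3],w[0]]);e+=list(a-p)+list((Q.inv()*R).as_rotvec()*.3)
        return np.array(e)
    for off in(-.1,-2.3,1.5,3):
      for o7 in (0,1.57,3.1,-1.6):
        r=least_squares(res,[.3,.4,.4,.25,off,o7]);best.append((r.cost,s,r.x,np.abs(r.fun).max()))
best.sort(key=lambda b:b[0])
for b in best[:3]:print(b)
E
```

```text
(np.float64(0.00036388709535085104), (-1, -1, -1, -1), array([ 0.2457,  0.5541,  0.4679,  0.2923, -0.0878,  1.4954]), np.float64(0.018307759100583063))
(np.float64(0.00036388709535085186), (-1, -1, -1, -1), array([ 0.2457,  0.5541,  0.4679,  0.2923, -0.0878,  1.4954]), np.float64(0.01830775987197074))
(np.float64(0.00036388709535085207), (-1, -1, -1, -1), array([ 0.2457,  0.5541,  0.4679,  0.2923, -0.0878,  1.4954]), np.float64(0.018307759896905838))
```

```bash
cat >> fk.py <<'E'
P=[.2457,.5541,.4679,.2923,-.0878,1.4954];SG=(-1,-1,-1,-1)
f=lambda q:fk(q,P,SG)
def err(q,p,R):
    a,r=f(q);return np.r_[p-a,.3*(r.inv()*R).as_rotvec()]
def ik(p,R,q0,w=.01,mid=None):
    mid=(np.array([0,.5,0,1.6,0,1,0]) if mid is None else mid)
    return least_squares(lambda q:np.r_[err(q,p,R),w*(q-mid)],np.clip(q0,LO+.01,HI-.01),bounds=(LO,HI))
def track(q,p,R,n=20): # min-norm steps
    q=np.array(q,float);a,r=f(q);V=(r.inv()*R).as_rotvec()
    for i in range(1,n+1):
        pt=a+(p-a)*i/n;Rtt=r*Ro.from_rotvec(V*i/n)
        q=least_squares(lambda x:np.r_[err(x,pt,Rtt),.003*(x-q)],np.clip(q,LO+1e-3,HI-1e-3),bounds=(LO,HI)).x
    return q
E
python3 - <<'E'
from fk import *; from h import S,Rt,YAW
np.set_printoptions(precision=3,suppress=True)
print('track2->3',track(D[1][0],np.array(D[2][1]),Rt(YAW,44)))
print('track1->2',track(D[0][0],np.array(D[1][1]),Rt(YAW,30)))
for t in(45,30,20):
    u=RR=None
    p=S(-72,0,32.5)+.019*Rt(YAW,t).apply([0,0,1])
    r=ik(p,Rt(YAW,t),[-.3,0,0,2.2,0,.5,0],w=.002);print(t,r.x,np.linalg.norm(err(r.x,p,Rt(YAW,t))))
    q=track(D[2][0],p-.1*Rt(YAW,t).apply([0,0,1]),Rt(YAW,t));print('  from now',q,np.linalg.norm(err(q,p-.1*Rt(YAW,t).apply([0,0,1]),Rt(YAW,t))))
for w in([.55,-.35,.3],[.65,-.3,.3]):
  qa=track(D[2][0],np.array(w),Rt(-20,0));qb=track(qa,np.array([.68,0.1,.35]),Rt(YAW,0));qc=track(qb,p-.15*Rt(YAW,20).apply([0,0,1]),Rt(YAW,20));print('via',w,qa,qb,qc,sep='\n')
E
```

```text
track2->3 [ 0.667 -0.178 -0.713  2.427 -1.118  0.17  -0.543]
track1->2 [ 0.907  0.037 -0.201  2.066 -0.564  0.757 -0.44 ]
45 [-1.252  0.539  0.958  2.255 -1.37   0.17  -0.704] 0.08319806203562168
  from now [ 1.155 -0.34  -1.41   2.44  -1.26   0.217 -0.688] 0.07857939264376908
30 [-0.979  0.482  0.699  2.263 -1.37   0.17  -0.593] 0.018875544152416105
  from now [ 1.217 -0.34  -1.41   2.406 -0.971  0.356 -0.928] 0.06575831146008806
20 [-0.8    0.456  0.513  2.209 -0.658  0.23  -1.256] 6.658033271067635e-05
  from now [ 1.26  -0.34  -1.41   2.32  -0.721  0.527 -1.149] 0.08253000720467958
via
[0.55, -0.35, 0.3]
[ 2.193 -0.34  -1.41   1.943 -0.509  0.981 -0.939]
[ 1.502 -0.34  -1.41   1.851 -0.506  1.035 -1.271]
[ 1.253 -0.34  -1.41   2.255 -0.602  0.603 -1.277]
via
[0.65, -0.3, 0.3]
[ 2.063 -0.34  -1.41   1.927 -0.55   0.927 -1.053]
[ 1.502 -0.34  -1.41   1.851 -0.506  1.035 -1.271]
[ 1.253 -0.34  -1.41   2.255 -0.602  0.603 -1.277]
```

Run:
```python
from fk import *; from h import S,Rt,YAW
np.set_printoptions(precision=2,suppress=True)
rng=np.random.default_rng(0);L,H=LO+.12,HI-.12
mid=(LO+HI)/2
for t in(45,35,25,15,5,0):
    R=Rt(YAW,t);p=S(-72,0,32.5)+.019*R.apply([0,0,1]);out=[]
    for k in range(40):
        r=least_squares(lambda q:np.r_[err(q,p,R),.0005*(q-mid)],rng.uniform(L,H),bounds=(L,H))
        if np.linalg.norm(err(r.x,p,R))<.004 and not any(np.abs(r.x-o)[:6].max()<.15 for o in out): out.append(r.x)
    print(t,*out[:5],sep='\n ')
```

```text
45
35
25
15
 [-0.45  0.42  0.1   2.16  0.06  0.31 -1.93]
5
 [-0.33  0.46 -0.03  2.05  0.06  0.55 -1.91]
0
 [-0.3   0.49 -0.06  2.    0.04  0.66 -1.89]
```

```bash
cat > sim.py <<'E'
from fk import *; from h import S,Rt,YAW
np.set_printoptions(precision=2,suppress=True)
def go(q,*wps,show=True):
    for x,y,z,yaw,t in wps:
        R=Rt(yaw,t);q=track(q,np.array([x,y,z]),R,12)
        if show:print((x,y,z,yaw,t),q,'err %.3f'%np.linalg.norm(err(q,np.array([x,y,z]),R)))
    return q
E
python3 - <<'E'
from sim import *
q0=np.array(D[2][0])
qa=go(q0,(.441,-.296,.309,2.9,30),(.35,-.45,.3,2.9,0),(.34,-.60,.3,2.9,0))
print('arc');qb=go(qa,(.6,-.38,.3,2.9,0),(.71,0,.3,2.9,0),(.68,.15,.3,2.9,0),(.55,.14,.25,2.9,15))
print('direct from now, tool down');go(q0,(.6,0.02,.3,2.9,0),(.72,.02,.3,2.9,0),(.6,-.4,.3,2.9,0),(.7,0,.3,2.9,0),(.55,.14,.25,2.9,15))
E
```

```text
(0.441, -0.296, 0.309, 2.9, 30) [ 1.48  0.05 -0.8   2.07 -0.52  0.74 -0.48] err 0.000
(0.35, -0.45, 0.3, 2.9, 0) [ 1.32  0.3  -0.62  1.73  0.19  1.17 -0.87] err 0.000
(0.34, -0.6, 0.3, 2.9, 0) [ 1.34  0.51 -0.57  1.44  0.28  1.27 -0.76] err 0.000
arc
(0.6, -0.38, 0.3, 2.9, 0) [ 0.85  0.56 -0.61  1.38  0.32  1.3  -1.27] err 0.000
(0.71, 0, 0.3, 2.9, 0) [ 0.32  0.57 -0.65  1.38  0.34  1.31 -1.86] err 0.000
(0.68, 0.15, 0.3, 2.9, 0) [ 0.12  0.55 -0.67  1.42  0.34  1.3  -2.08] err 0.000
(0.55, 0.14, 0.25, 2.9, 15) [ 0.23  0.23 -0.7   1.97  0.33  0.77 -2.16] err 0.000
direct from now, tool down
(0.6, 0.02, 0.3, 2.9, 0) [ 1.59 -0.34 -1.41  1.96 -0.48  1.03 -1.15] err 0.129
(0.72, 0.02, 0.3, 2.9, 0) [ 1.6  -0.34 -1.41  1.93 -0.55  0.92 -1.11] err 0.218
(0.6, -0.4, 0.3, 2.9, 0) [ 2.22 -0.34 -1.41  1.93 -0.55  0.92 -0.5 ] err 0.219
(0.7, 0, 0.3, 2.9, 0) [ 1.63 -0.34 -1.41  1.93 -0.54  0.94 -1.09] err 0.203
(0.55, 0.14, 0.25, 2.9, 15) [ 1.32 -0.34 -1.41  2.12 -0.56  0.74 -1.3 ] err 0.082
```

```bash
cat >> h.py <<'E'
def show(p,R):
    o=get_obs();a,b=move(np.array(p),R);print('t %.2f'%o['t'],'q',o['q'],'p',o['eef_pos'],'F',o['contact_force'],'w %.3f'%o['gripper_width']);print('shift mm',a.round(1),'turn',b.round(1))
E
python3 - <<'E'
from sim import *
from h import show
q0=np.array(D[2][0])
go(q0,(.441,-.296,.309,2.9,30),(.6,-.38,.32,2.9,0),(.71,0,.32,2.9,0),(.62,.14,.25,2.9,0),(.55,.14,.20,2.9,15),(.54,.137,.09,2.9,15))
show([.441,-.296,.309],Rt(YAW,30))
E
```

```text
(0.441, -0.296, 0.309, 2.9, 30) [ 1.48  0.05 -0.8   2.07 -0.52  0.74 -0.48] err 0.000
(0.6, -0.38, 0.32, 2.9, 0) [ 0.84  0.54 -0.59  1.35  0.3   1.34 -1.26] err 0.000
(0.71, 0, 0.32, 2.9, 0) [ 0.31  0.55 -0.64  1.35  0.33  1.34 -1.84] err 0.000
(0.62, 0.14, 0.25, 2.9, 0) [ 0.16  0.48 -0.67  1.64  0.32  1.14 -2.09] err 0.000
(0.55, 0.14, 0.2, 2.9, 15) [ 0.17  0.3  -0.64  2.02  0.41  0.67 -2.24] err 0.000
(0.54, 0.137, 0.09, 2.9, 15) [ 0.01  0.44 -0.46  2.13  0.64  0.43 -2.47] err 0.000
t 1.80 q [ 1.1  -0.29 -1.12  2.43 -1.37  0.22 -0.36] p [0.48 0.02 0.27] F [ 1.8  -1.36 -0.75] w 0.599
shift mm [-15.6 318.1 -62.7] turn [  0.2 -14.1  -0. ]
```

>>> arm_command(commands=[-0.016,0.318,-0.063,0,-14,0,0.6,-0.016,0.318,-0.063,0,-14,0,0.6,-0.016,0.318,-0.063,0,-14,0,0.6,-0.016,0.318,-0.063,0,-14,0,0.6,-0.016,0.318,-0.063,0,-14,0,0.6,-0.016,0.318,-0.063,0,-14,0,0.6,-0.016,0.318,-0.063,0,-14,0,0.6])

```text
t: 2.5
eef_pos: [0.4438, -0.271, 0.3048]
tool_rot: [-0.005, 0.966, 0.024, 0.258]
contact_force: [1.4, 0.1, 0.5]
gripper_width: 0.598
grasp_force: 0.0
```

Run:
```python
from h import *
show([.62,-.38,.32],Rt(YAW,0))
```

```text
t 2.50 q [ 1.705   0.0406 -1.0694  2.0816 -0.4674  0.6795 -0.5644] p [ 0.4438 -0.271   0.3048] F [1.3871 0.1478 0.4874] w 0.598
shift mm [155.3 117.6  72.1] turn [  0.1 -29.9  -0. ]
```

Run:
```python
from sim import *
from h import get_obs
q0=get_obs()['q']
for W in [[(.62,-.38,.32,2.9,0)],[(.62,-.1,.32,2.9,0)],[(.75,-.27,.32,2.9,0)],[(.62,-.38,.32,2.9,-20)],[(.62,-.38,.32,-40,0)],[(.62,-.38,.32,40,0)]]:
    print();go(q0,*W,(.71,0,.32,2.9,0),(.62,.14,.25,2.9,0),(.55,.14,.20,2.9,15),(.54,.137,.09,2.9,15))
```

```text
(0.62, -0.38, 0.32, 2.9, 0) [ 0.88  0.6  -0.71  1.3   0.39  1.38 -1.33] err 0.000
(0.71, 0, 0.32, 2.9, 0) [ 0.37  0.58 -0.75  1.35  0.39  1.36 -1.89] err 0.000
(0.62, 0.14, 0.25, 2.9, 0) [ 0.23  0.5  -0.77  1.64  0.38  1.16 -2.14] err 0.000
(0.55, 0.14, 0.2, 2.9, 15) [ 0.26  0.32 -0.75  2.02  0.48  0.68 -2.29] err 0.000
(0.54, 0.137, 0.09, 2.9, 15) [ 0.08  0.45 -0.55  2.13  0.73  0.46 -2.54] err 0.000

(0.62, -0.1, 0.32, 2.9, 0) [ 0.69  0.46 -0.89  1.57  0.37  1.29 -1.76] err 0.000
(0.71, 0, 0.32, 2.9, 0) [ 0.41  0.61 -0.85  1.35  0.45  1.38 -1.93] err 0.000
(0.62, 0.14, 0.25, 2.9, 0) [ 0.28  0.53 -0.87  1.64  0.43  1.17 -2.19] err 0.000
(0.55, 0.14, 0.2, 2.9, 15) [ 0.33  0.34 -0.85  2.02  0.54  0.7  -2.35] err 0.000
(0.54, 0.137, 0.09, 2.9, 15) [ 0.14  0.47 -0.64  2.13  0.8   0.49 -2.61] err 0.000

(0.75, -0.27, 0.32, 2.9, 0) [ 0.59  0.72 -0.68  1.08  0.43  1.47 -1.51] err 0.000
(0.71, 0, 0.32, 2.9, 0) [ 0.35  0.57 -0.73  1.35  0.38  1.36 -1.88] err 0.000
(0.62, 0.14, 0.25, 2.9, 0) [ 0.22  0.5  -0.75  1.64  0.37  1.15 -2.13] err 0.000
(0.55, 0.14, 0.2, 2.9, 15) [ 0.24  0.31 -0.73  2
[... 634 characters left out ...]
.4   0.6  -0.81  1.35  0.43  1.37 -1.92] err 0.000
(0.62, 0.14, 0.25, 2.9, 0) [ 0.27  0.52 -0.83  1.64  0.41  1.17 -2.18] err 0.000
(0.55, 0.14, 0.2, 2.9, 15) [ 0.3   0.33 -0.82  2.02  0.52  0.69 -2.33] err 0.000
(0.54, 0.137, 0.09, 2.9, 15) [ 0.12  0.47 -0.61  2.13  0.78  0.48 -2.58] err 0.000

(0.62, -0.38, 0.32, 40, 0) [ 0.93  0.63 -0.81  1.3   0.45  1.39 -0.72] err 0.000
(0.71, 0, 0.32, 2.9, 0) [ 0.34  0.57 -0.7   1.35  0.36  1.35 -1.87] err 0.000
(0.62, 0.14, 0.25, 2.9, 0) [ 0.2   0.49 -0.73  1.64  0.35  1.15 -2.12] err 0.000
(0.55, 0.14, 0.2, 2.9, 15) [ 0.22  0.31 -0.7   2.02  0.45  0.67 -2.27] err 0.000
(0.54, 0.137, 0.09, 2.9, 15) [ 0.05  0.44 -0.51  2.13  0.69  0.45 -2.51] err 0.000
```

Run:
```python
from h import *
show([.75,-.27,.32],Rt(YAW,0))
```

```text
t 2.50 q [ 1.705   0.0406 -1.0694  2.0816 -0.4674  0.6795 -0.5644] p [ 0.4438 -0.271   0.3048] F [1.3871 0.1478 0.4874] w 0.598
shift mm [272.6  14.2 139.4] turn [  0.1 -29.9  -0. ]
```

>>> arm_command(commands=[0.272,0.014,0.139,0,-30,0,0.6,0.272,0.014,0.139,0,-30,0,0.6,0.272,0.014,0.139,0,-30,0,0.6,0.272,0.014,0.139,0,-30,0,0.6,0.272,0.014,0.139,0,-30,0,0.6,0.272,0.014,0.139,0,-30,0,0.6,0.272,0.014,0.139,0,-30,0,0.6,0.272,0.014,0.139,0,-30,0,0.6])

```text
t: 3.3
eef_pos: [0.7382, -0.2657, 0.3185]
tool_rot: [0.001, 1.0, 0.026, -0.001]
contact_force: [0.3, -0.8, 0.6]
gripper_width: 0.602
grasp_force: 0.0
```

Run:
```python
from h import *
show([.70,0.02,.32],Rt(YAW,0))
```

```text
t 3.30 q [ 0.6545  0.73   -0.7795  1.0771  0.4902  1.5085 -1.5343] p [ 0.7382 -0.2657  0.3185] F [ 0.3156 -0.8178  0.6394] w 0.602
shift mm [ -23.6 -287.3   -1.7] turn [0.1 0.1 0. ]
```

Run:
```python
from sim import *
from h import *
R=Rt(YAW,18);d=R.apply([0,0,1]);p=S(-73,0,34)+.019*d;print(p,p-.12*d)
q=go(get_obs()['q'],(*(p-.12*d),YAW,18),(*p,YAW,18))
show(p-.12*d,R)
```

```text
[0.53 0.14 0.07] [0.5  0.13 0.19]
(np.float64(0.4952657217414139), np.float64(0.13459307471591145), np.float64(0.18847954367953518), 2.9, 18) [ 0.36  0.24 -0.86  2.18  0.53  0.57 -2.39] err 0.000
(np.float64(0.5323002722191503), np.float64(0.13646916410940316), np.float64(0.07435276172411674), 2.9, 18) [ 0.06  0.46 -0.54  2.19  0.95  0.38 -2.77] err 0.000
t 3.30 q [ 0.65  0.73 -0.78  1.08  0.49  1.51 -1.53] p [ 0.74 -0.27  0.32] F [ 0.32 -0.82  0.64] w 0.602
shift mm [-221.9 -412.4  130.2] turn [ 0.1 18.1  0. ]
```

>>> arm_command(commands=[-0.22,-0.412,0.06,0,15,0,0.6,-0.22,-0.412,0.06,0,15,0,0.6,-0.22,-0.412,0.06,0,15,0,0.6,-0.22,-0.412,0.06,0,15,0,0.6,-0.22,-0.412,0.06,0,15,0,0.6,-0.22,-0.412,0.06,0,15,0,0.6,-0.22,-0.412,0.06,0,15,0,0.6,-0.22,-0.412,0.06,0,15,0,0.6])

```text
t: 4.1
eef_pos: [0.5381, 0.0619, 0.2703]
tool_rot: [-0.002, 0.991, 0.025, 0.13]
contact_force: [1.2, 0.1, 0.7]
gripper_width: 0.602
grasp_force: 0.0
```

Run:
```python
from sim import *
from h import *
for t in (10,15,18):
    R=Rt(YAW,t);d=R.apply([0,0,1]);p=S(-73,0,34)+.019*d
    q=go(get_obs()['q'],(*(p-.08*d),YAW,t),(*p,YAW,t))
    show(p-.08*d,R)
```

```text
(np.float64(0.5158574948145898), np.float64(0.13563620893942516), np.float64(0.15249610846746936), 2.9, 10) [ 0.34  0.41 -0.88  2.08  0.59  0.7  -2.42] err 0.000
(np.float64(0.5297315585246475), np.float64(0.13633903868719582), np.float64(0.0737114882264927), 2.9, 10) [ 0.2   0.54 -0.72  2.11  0.77  0.57 -2.57] err 0.000
t 4.10 q [ 0.67  0.21 -1.03  1.97  0.34  0.84 -2.05] p [0.54 0.06 0.27] F [1.23 0.11 0.7 ] w 0.602
shift mm [-48.3 -75.  108.9] turn [ 0.1 -5.  -0. ]
(np.float64(0.510668725382048), np.float64(0.13537335721928567), np.float64(0.1513443109373578), 2.9, 15) [ 0.32  0.36 -0.85  2.15  0.66  0.59 -2.49] err 0.000
(np.float64(0.5313477326101932), np.float64(0.13642091053445238), np.float64(0.07407024483423236), 2.9, 15) [ 0.15  0.5  -0.65  2.16  0.89  0.47 -2.7 ] err 0.000
t 4.10 q [ 0.67  0.21 -1.03  1.97  0.34  0.84 -2.05] p [0.54 0.06 0.27] F [1.23 0.11 0.7 ] w 0.602
shift mm [-53.6 -75.  108.7] turn [ 0.1  0.  -0. ]
(np.float64(0.5076105719006594), np.float64(0.13521843784707535), np.float64(0.15043728302772902), 2.9, 18) [ 0.3   0.33 -0.82  2.19  0.72  0.52 -2.56] err 0.000
(np.float64(0.5323002722191503), np.float64(0.13646916410940316), np.float64(0.07435276172411674), 2.9, 18) [ 0.1   0.47 -0.59  2.19  0.99  0.4  -2.81] err 0.000
t 4.10 q [ 0.67  0.21 -1.03  1.97  0.34  0.84 -2.05] p [0.54 0.06 0.27] F [1.23 0.11 0.7 ] w 0.602
shift mm [-56.8 -75.  108.8] turn [ 0.1  3.  -0. ]
```

>>> arm_command(commands=[-0.054,-0.075,0.07,0,0,0,0.6,-0.054,-0.075,0.07,0,0,0,0.6,-0.054,-0.075,0.109,0,0,0,0.6,-0.054,-0.075,0.109,0,0,0,0.6,-0.054,-0.075,0.109,0,0,0,0.6])

```text
t: 4.6
eef_pos: [0.5112, 0.1345, 0.1511]
tool_rot: [-0.003, 0.991, 0.026, 0.129]
contact_force: [0.7, -0.2, 0.7]
gripper_width: 0.599
grasp_force: 0.0
```

Run:
```python
from h import *
R=Rt(YAW,15);d=R.apply([0,0,1]);p=S(-73,0,34)+.019*d
show(p,R)
A=read_camera('top')['img'][138:222,165:340,::-1];B=read_camera('scene')['img'][95:245,235:365,::-1]
f=lambda x,h:cv2.resize(x,(int(x.shape[1]*h/x.shape[0]),h),interpolation=cv2.INTER_CUBIC)
a=f(A,230);b=f(B,360);w=max(a.shape[1],b.shape[1]);g=np.zeros((590,w,3),np.uint8);g[:230,:a.shape[1]]=a;g[230:,:b.shape[1]]=b
cv2.imwrite('pics/p1.png',g)
```

```text
t 4.60 q [ 0.3411  0.3565 -0.9038  2.1227  0.6693  0.6583 -2.5276] p [0.5112 0.1345 0.1511] F [ 0.726  -0.1533  0.7074] w 0.599
shift mm [-0.2 -1.  79.6] turn [0.1 0.2 0.1]
```

View pics/p1.png

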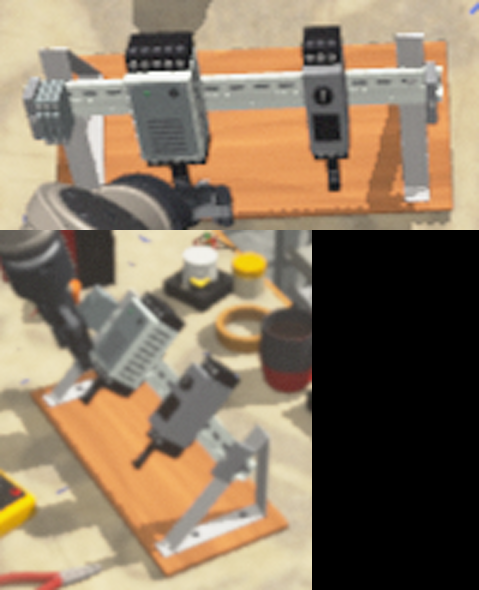

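The gripper stands just above the tab, which shows at about (180,170) in the top part, with one finger at (215,195). Next I descend along the tool axis.

>>> arm_command(commands=[0,-0.001,0.03,0,0,0,0.6,0,-0.001,0.055,0,0,0,0.6,0,-0.001,0.072,0,0,0,0.6,0,-0.001,0.08,0,0,0,0.6,0,-0.001,0.08,0,0,0,0.6,0,-0.001,0.08,0,0,0,0.6])

```text
t: 5.3
eef_pos: [0.5333, 0.1359, 0.0756]
tool_rot: [-0.003, 0.991, 0.024, 0.131]
contact_force: [-0.4, -0.4, -0.2]
gripper_width: 0.601
grasp_force: 0.0
```

Run:
```python
from h import *
R=Rt(YAW,15);d=R.apply([0,0,1]);p=S(-73,0,34)+.019*d
show(p,R)
```

```text
t 5.30 q [ 0.1968  0.4959 -0.7462  2.1369  0.9096  0.5564 -2.7392] p [0.5333 0.1359 0.0756] F [-0.3849 -0.3933 -0.177 ] w 0.601
shift mm [-2.2 -0.6  1. ] turn [ 0.1 -0.1 -0.1]
```

>>> arm_command(commands=[-0.001,0,0.001,0,0,0,0.1,-0.001,0,0.001,0,0,0,0.1,-0.001,0,0.001,0,0,0,0.1,-0.001,0,0.001,0,0,0,0.1,-0.001,0,0.001,0,0,0,0.1,-0.001,0,0.001,0,0,0,0.1], force=30)

```text
t: 5.9
eef_pos: [0.5317, 0.1367, 0.0731]
tool_rot: [-0.003, 0.991, 0.025, 0.13]
contact_force: [-0.3, 1.4, 2.4]
gripper_width: 0.18
grasp_force: 30.3
```

>>> arm_command(commands=[-0.0017,0,0.001,0,0,0,0.1,-0.0035,0,0.002,0,0,0,0.1,-0.0052,0,0.003,0,0,0,0.1,-0.0069,0,0.004,0,0,0,0.1,-0.0078,0,0.0045,0,0,0,0.1,-0.0078,0,0.0045,0,0,0,0.1])

```text
t: 6.5
eef_pos: [0.5266, 0.1365, 0.0672]
tool_rot: [-0.003, 0.991, 0.025, 0.131]
contact_force: [3.9, 2.9, 4.5]
gripper_width: 0.173
grasp_force: 30.5
```

Run:
```python
from h import *
o=get_obs();print(o['eef_pos'],o['contact_force'],o['grasp_force'],RR.inv().apply(o['eef_pos']-[.5317,.1367,.0731])*1000)
```

```text
[0.5266 0.1365 0.0672] [3.9066 2.9489 4.4693] 30.472990339856096 [-7.7192  0.083  -0.5562]
```

>>> arm_command(commands=[-0.0009,0,0.0005,0,0,0,0.1,-0.0017,0,0.001,0,0,0,0.1,-0.0022,0,0.0013,0,0,0,0.1,-0.0022,0,0.0013,0,0,0,0.1])

```text
t: 6.9
eef_pos: [0.5268, 0.1368, 0.0666]
tool_rot: [-0.004, 0.991, 0.025, 0.133]
contact_force: [7.3, 3.6, 8.5]
gripper_width: 0.182
grasp_force: 30.7
```

Run:
```python
from h import *
o=get_obs();print(o['eef_pos'],o['contact_force'],o['grasp_force'],RR.inv().apply(o['eef_pos']-[.5317,.1367,.0731])*1000)
A=read_camera('top')['img'][138:222,165:340,::-1];B=read_camera('scene')['img'][95:185,235:345,::-1]
f=lambda x,h:cv2.resize(x,(int(x.shape[1]*h/x.shape[0]),h),interpolation=cv2.INTER_CUBIC)
a=f(A,200);b=f(B,390);w=max(a.shape[1],b.shape[1]);g=np.zeros((590,w,3),np.uint8);g[:200,:a.shape[1]]=a;g[200:,:b.shape[1]]=b
cv2.imwrite('pics/p2.png',g)
```

```text
[0.5268 0.1368 0.0666] [7.3346 3.5796 8.5123] 30.728366386429116 [-8.0679  0.3137 -1.1409]
```

View pics/p2.png

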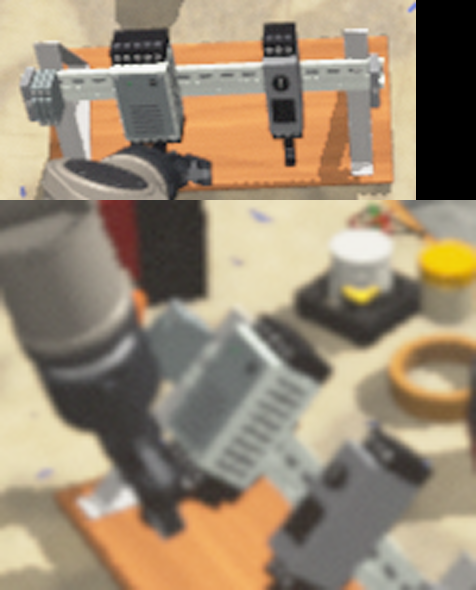

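The slide has reached its stop: about 8 mm of travel, with the force rising to 11 N. The supply still hangs on the rail. I'll now release the tab and plan the case grasp, swing and placement.

>>> arm_command(commands=[0.001,0,-0.001,0,0,0,0.6,0.001,0,-0.001,0,0,0,0.6,0.001,0,-0.001,0,0,0,0.6,0.001,0,-0.02,0,0,0,0.8,0,0,-0.06,0,0,0,1,0,0,-0.1,0,0,0,1,0,0,-0.11,0,0,0,1])

```text
t: 7.7
eef_pos: [0.4948, 0.1349, 0.1734]
tool_rot: [-0.003, 0.991, 0.025, 0.131]
contact_force: [0.2, 0.6, 1.0]
gripper_width: 1.0
grasp_force: 0.0
```

```bash
cat >> h.py <<'E'
YS=RR.inv().apply(np.array([.5317,.1367,.0731])-O)[1]*1000   # supply y from the tab grip, mm
def G(t,x=8,z=32,back=0): # TCP pose for the case grasp
    R=Rt(YAW,t);return S(x,YS,z)+(.019-back)*R.apply([0,0,1]),R
def swing(t,a,up=0,out=0,**k): # TCP pose after swinging supply by a deg about the lip, then up/out mm in rail axes
    p,R=G(t,**k);lip=S(17.5,YS,-3);Q=Ro.from_rotvec(RR.apply([0,1,0])*np.radians(a))
    return lip+Q.apply(p-lip)+RR.apply([up/1000,0,out/1000]),Q*R
E
python3 - <<'E'
from sim import *
from h import *
print('YS',YS); t=15
show(G(t,back=.08)[0],Rt(YAW,t))
q=get_obs()['q']
def gg(q,p,R,n):
    q=track(q,p,R,10);print(n,q,'err %.3f'%np.linalg.norm(err(q,p,R)));return q
q=gg(q,*G(t,back=.08),'pre');q=gg(q,*G(t),'grasp');q=gg(q,*swing(t,9),'9');q=gg(q,*swing(t,18),'18');print(swing(t,18)[1].as_matrix()[:,2])
p,R=swing(t,18,8,0);q=gg(q,p,R,'up');p,R=swing(t,18,30,80);q=gg(q,p,R,'off')
for a in(18,45):
    q1=q
    for y,yaw in((-.05,2.9),(-.35,2.9)):
        q1=gg(q1,np.array([.5,y,.25]),Rt(yaw,t-a),f'mat{a},{y}')
    for yaw in(2.9,-30): gg(q1,np.array([.44,-.35,.05]),Rt(yaw,t-45),'low')
E
```

```text
YS 0.26090980868510827
t 7.70 q [ 0.39  0.29 -0.95  2.14  0.59  0.68 -2.48] p [0.49 0.13 0.17] F [0.17 0.63 1.02] w 1.000
shift mm [ 80.8   0.2 -13.2] turn [ 0.1 -0.1  0. ]
pre [ 0.39  0.39 -0.94  1.98  0.6   0.76 -2.39] err 0.000
grasp [ 0.27  0.52 -0.8   2.    0.77  0.64 -2.53] err 0.000
9 [ 0.3   0.59 -0.86  1.89  0.65  0.85 -2.4 ] err 0.000
18 [ 0.29  0.66 -0.89  1.77  0.56  1.04 -2.32] err 0.000
[-0.05 -0.   -1.  ]
up [ 0.29  0.66 -0.89  1.76  0.56  1.06 -2.31] err 0.000
off [ 0.37  0.53 -0.97  1.79  0.46  1.13 -2.27] err 0.000
mat18,-0.05 [ 0.85  0.37 -1.06  1.91  0.35  1.13 -1.86] err 0.000
mat18,-0.35 [ 1.16  0.54 -0.95  1.67  0.48  1.23 -1.42] err 0.000
low [ 0.89  0.85 -0.69  1.69  0.71  1.38 -1.62] err 0.000
low [ 0.96  0.87 -0.64  1.61  0.45  1.37 -1.93] err 0.000
mat45,-0.05 [ 0.59  0.62 -0.93  1.65  0.37  1.64 -1.95] err 0.000
mat45,-0.35 [ 0.89  0.73 -0.83  1.43  0.62  1.75 -1.51] err 0.000
low [ 0.93  0.88 -0.75  1.69  0.74  1.41 -1.65] err 0.000
low [ 0.98  0.88 -0.68  1.61  0.48  1.38 -1.95] err 0.000
```

>>> arm_command(commands=[0.04,0,-0.013,0,0,0,1,0.081,0,-0.013,0,0,0,1,0.081,0,-0.013,0,0,0,1,0.081,0,0.02,0,0,0,1,0.081,0,0.045,0,0,0,1,0.081,0,0.059,0,0,0,1,0.081,0,0.065,0,0,0,1,0.081,0,0.065,0,0,0,1])

```text
t: 8.5
eef_pos: [0.5892, 0.1392, 0.1283]
tool_rot: [-0.003, 0.991, 0.025, 0.129]
contact_force: [-0.5, 0.4, 0.1]
gripper_width: 1.002
grasp_force: 0.0
```

Run:
```python
from h import *
show(*G(15,z=34))
A=read_camera('top')['img'][138:222,165:340,::-1];B=read_camera('scene')['img'][95:185,235:345,::-1]
f=lambda x,h:cv2.resize(x,(int(x.shape[1]*h/x.shape[0]),h),interpolation=cv2.INTER_CUBIC)
a=f(A,200);b=f(B,390);w=max(a.shape[1],b.shape[1]);g=np.zeros((590,w,3),np.uint8);g[:200,:a.shape[1]]=a;g[200:,:b.shape[1]]=b
cv2.imwrite('pics/p3.png',g)
```

```text
t 8.50 q [ 0.2705  0.5033 -0.8205  1.977   0.7624  0.6961 -2.5314] p [0.5892 0.1392 0.1283] F [-0.541   0.4268  0.081 ] w 1.002
shift mm [ 0.1 -0.4 -3.1] turn [0.1 0.1 0. ]
```

View pics/p3.png

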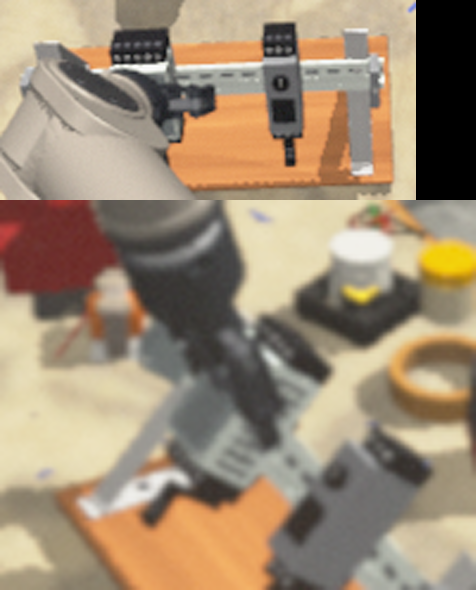

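The fingers straddle the case, with the right finger at (255,400) in the lower part, and the slide tab is visibly extended at (165,505). I'll close on the side walls.

>>> arm_command(commands=[0,0,-0.001,0,0,0,0.5,0,0,-0.001,0,0,0,0.5,0,0,-0.001,0,0,0,0.5,0,0,-0.001,0,0,0,0.5,0,0,-0.001,0,0,0,0.5], force=80)

```text
t: 9.1
eef_pos: [0.5901, 0.1397, 0.1313]
tool_rot: [-0.003, 0.991, 0.025, 0.131]
contact_force: [-3.1, -0.1, 6.8]
gripper_width: 0.649
grasp_force: 83.3
```

Run:
```python
from h import *
o,R=tool();p0=o['eef_pos'];print(o['contact_force'],o['torque'],RR.inv().apply(p0-O)*1000)
lip=S(17.5,YS,-3)
for a,u,z in((3,0,0),(6,0,0),(9,0,0),(12,0,0),(15,0,0),(18,0,0),(18,9,0),(18,20,25),(18,40,70)):
    Q=Ro.from_rotvec(RR.apply([0,1,0])*np.radians(a));p=lip+Q.apply(p0-lip)+RR.apply([u/1000,0,z/1000])
    s,r=move(p,Q*R);print(a,u,z,s.round(1),r.round(1))
```

```text
[-3.1144 -0.0704  6.7798] [-0.0339  0.5869 -0.0403] [-0.394   0.351  16.4222]
3 0 0 [ 0.4  0.  -1.3] [ 0. -3. -0.]
6 0 0 [ 1.   0.  -2.6] [ 0. -6. -0.]
9 0 0 [ 1.5  0.  -3.8] [ 0. -9. -0.]
12 0 0 [ 2.2  0.  -5.1] [  0. -12.  -0.]
15 0 0 [ 2.9  0.  -6.3] [  0. -15.  -0.]
18 0 0 [ 3.7  0.  -7.4] [  0. -18.  -0.]
18 9 0 [ 11.5   0.  -11.9] [  0. -18.  -0.]
18 20 25 [  8.5   0.  -39. ] [  0. -18.  -0.]
18 40 70 [  3.4   0.1 -88. ] [  0. -18.  -0.]
```

>>> arm_command(commands=[0.0004,0,-0.0013,0,-3,0,0.5,0.001,0,-0.0026,0,-6,0,0.5,0.0015,0,-0.0038,0,-9,0,0.5,0.0022,0,-0.0051,0,-12,0,0.5,0.0029,0,-0.0063,0,-15,0,0.5,0.0037,0,-0.0074,0,-18,0,0.5,0.0037,0,-0.0074,0,-18,0,0.5,0.0037,0,-0.0074,0,-18,0,0.5])

```text
t: 9.9
eef_pos: [0.5917, 0.1389, 0.1381]
tool_rot: [0.001, 0.999, 0.025, -0.026]
contact_force: [1.0, -1.1, -0.9]
gripper_width: 0.645
grasp_force: 85.6
```

Run:
```python
from h import *
o,R=tool();print(o['contact_force'],o['torque'],o['grasp_force'],o['q'],R.apply([0,0,1]))
B=read_camera('scene')['img'][95:185,235:345,::-1]
cv2.imwrite('pics/p4.png',cv2.resize(B,None,fx=5,fy=5,interpolation=cv2.INTER_CUBIC))
p0=o['eef_pos']
for u,z in((9,0),(14,4),(20,20),(40,70)):print(u,z,move(p0+RR.apply([u/1000,0,z/1000]),R)[0])
```

```text
[ 1.0474 -1.1078 -0.8796] [-0.177  -0.4545 -0.0131] 85.55957794189453 [ 0.2927  0.6552 -0.8814  1.7211  0.5369  1.0843 -2.2903] [-0.0513 -0.0041 -0.9987]
9 0 [ 6.0301 -0.004  -6.6693]
14 4 [  6.4126   0.0058 -13.061 ]
20 20 [ -1.4405   0.0338 -28.2376]
40 70 [-25.1439   0.1221 -76.5919]
```

View pics/p4.png

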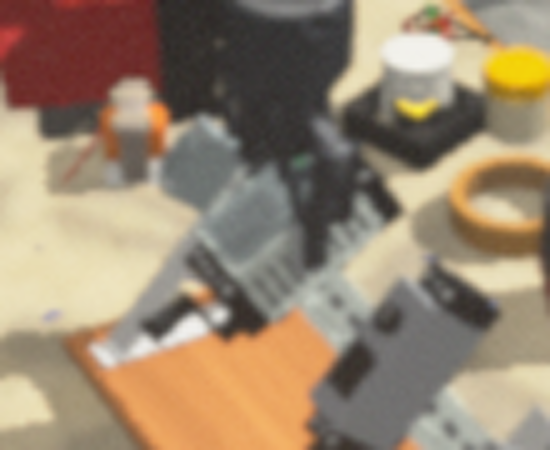

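The supply has swung out with its upper end still at the rail, its lower end at about (230,320), and the forces are low. Next I go up the slope, then off the rail.

>>> arm_command(commands=[0.002,0,-0.0022,0,0,0,0.5,0.004,0,-0.0044,0,0,0,0.5,0.006,0,-0.0067,0,0,0,0.5,0.0064,0,-0.012,0,0,0,0.5,0.002,0,-0.022,0,0,0,0.5,-0.006,0,-0.04,0,0,0,0.5,-0.016,0,-0.06,0,0,0,0.5,-0.025,0,-0.077,0,0,0,0.5])

```text
t: 10.75
eef_pos: [0.5698, 0.1389, 0.2187]
tool_rot: [0.001, 0.999, 0.025, -0.026]
contact_force: [-0.0, 0.2, -4.7]
gripper_width: 0.648
grasp_force: 85.4
```

Run:
```python
from h import *
o,R=tool();print(o['contact_force'],o['torque'],o['grasp_force'],o['q'])
B=read_camera('scene')['img'][85:185,225:345,::-1]
cv2.imwrite('pics/p5.png',cv2.resize(B,None,fx=5,fy=5,interpolation=cv2.INTER_CUBIC))
show([.48,-.35,.27],Rt(YAW,-30))
```

```text
[-0.001   0.1992 -4.6718] [ 0.0234 -0.1287  0.043 ] 85.39255142211914 [ 0.3483  0.5413 -0.9491  1.7006  0.4422  1.1912 -2.2405]
t 10.80 q [ 0.3491  0.5375 -0.9516  1.6993  0.4408  1.1928 -2.2401] p [0.5698 0.1398 0.2215] F [-1.7208  1.0539 -2.2819] w 0.645
shift mm [-117.2  484.5  -42.5] turn [  0.1 -27.2   0. ]
```

View pics/p5.png

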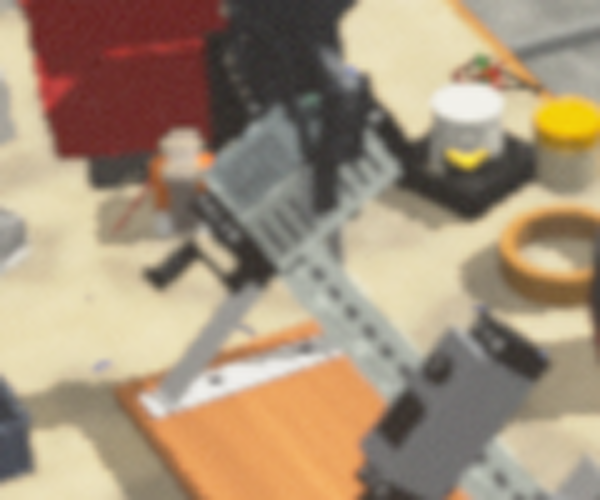

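The supply is free of the rail and held at about 4.7 N. I'll go up and back first to clear the timer, then across to the mat.

>>> arm_command(commands=[-0.02,0,-0.04,0,0,0,0.5,-0.04,0,-0.08,0,0,0,0.5,-0.06,0.02,-0.11,0,0,0,0.5,-0.07,0.06,-0.12,0,0,0,0.5,-0.08,0.105,-0.12,0,0,0,0.5,-0.08,0.15,-0.12,0,0,0,0.5,-0.08,0.195,-0.12,0,0,0,0.5,-0.08,0.24,-0.12,0,0,0,0.5])

```text
t: 11.6
eef_pos: [0.5085, -0.1064, 0.3413]
tool_rot: [0.002, 0.999, 0.025, -0.026]
contact_force: [1.1, -0.1, -4.3]
gripper_width: 0.643
grasp_force: 87.7
```

Run:
```python
from h import *
show([.48,-.35,.22],Rt(YAW,-30))
```

```text
t 11.60 q [ 0.8934  0.292  -0.9895  1.6957  0.2506  1.3436 -1.667 ] p [ 0.5085 -0.1064  0.3413] F [ 1.1292 -0.0921 -4.2768] w 0.643
shift mm [-34.3 241.5 124. ] turn [  0.2 -27.   -0. ]
```

>>> arm_command(commands=[-0.01,0.045,0.01,0,-4,0,0.5,-0.02,0.09,0.03,0,-8,0,0.5,-0.03,0.135,0.05,0,-12,0,0.5,-0.035,0.18,0.07,0,-16,0,0.5,-0.04,0.215,0.09,0,-20,0,0.5,-0.045,0.235,0.11,0,-24,0,0.5,-0.05,0.242,0.124,0,-27,0,0.5,-0.05,0.242,0.124,0,-27,0,0.5])

```text
t: 12.4
eef_pos: [0.4638, -0.3501, 0.2167]
tool_rot: [0.006, 0.965, 0.024, -0.261]
contact_force: [0.4, 0.1, -4.5]
gripper_width: 0.643
grasp_force: 87.6
```

Run:
```python
from h import *
show([.4427,-.35,.045],Rt(YAW,-30))
c=read_camera('top')['img'][150:310,310:530,::-1]
cv2.imwrite('pics/p6.png',cv2.resize(c,None,fx=3,fy=3,interpolation=cv2.INTER_CUBIC))
```

```text
t 12.40 q [ 0.8715  0.7056 -0.7338  1.461   0.5468  1.6901 -1.4686] p [ 0.4638 -0.3501  0.2167] F [ 0.3654  0.1045 -4.4641] w 0.643
shift mm [ 68.3  -0.9 158.9] turn [-0.1  0.3 -0. ]
```

View pics/p6.png

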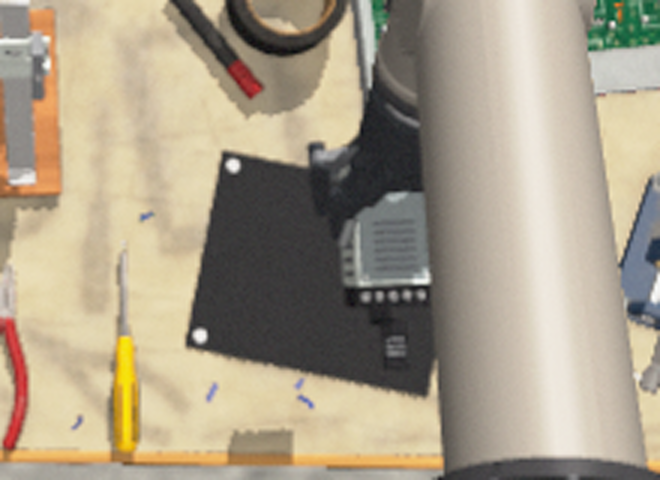

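The supply hangs level above the mat; its front is at about (390,240), displaced by height parallax. I'll descend, slowly at the end.

>>> arm_command(commands=[0.015,0,0.035,0,0,0,0.5,0.03,0,0.07,0,0,0,0.5,0.045,0,0.105,0,0,0,0.5,0.056,0,0.13,0,0,0,0.5,0.063,0,0.147,0,0,0,0.5,0.067,0,0.156,0,0,0,0.5,0.068,0,0.159,0,0,0,0.5,0.068,0,0.159,0,0,0,0.5])

```text
t: 13.25
eef_pos: [0.4449, -0.351, 0.0491]
tool_rot: [0.007, 0.966, 0.024, -0.258]
contact_force: [0.2, -0.5, -4.7]
gripper_width: 0.651
grasp_force: 87.8
```

Run:
```python
from h import *
show([.4427,-.35,.029],Rt(YAW,-30))
o,R=tool();print(R.inv().apply([0,0,-1]))
```

```text
t 13.25 q [ 0.8667  0.8701 -0.6799  1.5973  0.654   1.4359 -1.5725] p [ 0.4449 -0.351   0.0491] F [ 0.2238 -0.5432 -4.6858] w 0.651
shift mm [ 8.2 -1.2 18.5] turn [ 0.1 -0.  -0.1]
[ 0.4993 -0.002   0.8664]
```

>>> arm_command(commands=[0.0015,0,0.0026,0,0,0,0.5,0.003,0,0.0052,0,0,0,0.5,0.0045,0,0.0078,0,0,0,0.5,0.006,0,0.0104,0,0,0,0.5,0.007,0,0.0121,0,0,0,0.5,0.008,0,0.0139,0,0,0,0.5,0.008,0,0.0139,0,0,0,0.5])

```text
t: 13.95
eef_pos: [0.4439, -0.3508, 0.0317]
tool_rot: [0.007, 0.965, 0.024, -0.259]
contact_force: [-0.5, -0.3, -4.6]
gripper_width: 0.644
grasp_force: 87.8
```

Not touching yet, so I continue at 1 mm per row.

>>> arm_command(commands=[0.0005,0,0.0009,0,0,0,0.5,0.001,0,0.0017,0,0,0,0.5,0.0015,0,0.0026,0,0,0,0.5,0.002,0,0.0035,0,0,0,0.5,0.0025,0,0.0043,0,0,0,0.5,0.0025,0,0.0043,0,0,0,0.5])

```text
t: 14.55
eef_pos: [0.444, -0.3509, 0.027]
tool_rot: [0.007, 0.965, 0.024, -0.259]
contact_force: [-0.6, -0.2, -4.2]
gripper_width: 0.648
grasp_force: 87.8
```

>>> arm_command(commands=[0.0005,0,0.0009,0,0,0,0.5,0.001,0,0.0017,0,0,0,0.5,0.0015,0,0.0026,0,0,0,0.5,0.0015,0,0.0026,0,0,0,0.5])

```text
t: 14.95
eef_pos: [0.4444, -0.3509, 0.0261]
tool_rot: [0.008, 0.965, 0.024, -0.26]
contact_force: [1.3, 0.4, 9.1]
gripper_width: 0.649
grasp_force: 89.1
```

Contact is made at about 14 N. I ease off the grip, then open.

>>> arm_command(commands=[-0.0005,0,-0.0009,0,0,0,0.5,-0.0005,0,-0.0009,0,0,0,0.5,-0.0005,0,-0.0009,0,0,0,0.5], force=20)

```text
t: 15.25
eef_pos: [0.4443, -0.3509, 0.0261]
tool_rot: [0.007, 0.965, 0.024, -0.259]
contact_force: [1.5, 1.1, 7.9]
gripper_width: 0.644
grasp_force: 88.4
```

>>> arm_command(commands=[0,0,0,0,0,0,0.75,0,0,0,0,0,0,1,0,0,0,0,0,0,1,0,0,0,0,0,0,1,0,0,0,0,0,0,1])

```text
t: 15.75
eef_pos: [0.444, -0.3509, 0.025]
tool_rot: [0.007, 0.965, 0.024, -0.259]
contact_force: [-0.3, 0.8, -0.8]
gripper_width: 1.002
grasp_force: 0.0
```

Run:
```python
from h import *
o,R=tool();print(o['t'],o['eef_pos'],o['contact_force'],o['gripper_width'],o['grasp_force'],R.inv().apply([0,0,1]))
```

```text
15.75 [ 0.444  -0.3509  0.025 ] [-0.2855  0.8002 -0.7913] 1.0017164430654495 0.0 [-0.5009  0.0012 -0.8655]
```

Released. I retract along the tool axis and look.

>>> arm_command(commands=[0,0,-0.015,0,0,0,1,0,0,-0.04,0,0,0,1,0,0,-0.075,0,0,0,1,-0.01,0,-0.12,0,0,0,1,-0.03,0,-0.16,0,0,0,1,-0.06,-0.04,-0.19,0,0,0,1,-0.08,-0.09,-0.2,0,0,0,1,-0.08,-0.14,-0.2,0,0,0,1])

```text
t: 16.55
eef_pos: [0.4697, -0.2198, 0.241]
tool_rot: [0.008, 0.966, 0.023, -0.257]
contact_force: [0.7, 1.1, 0.5]
gripper_width: 1.003
grasp_force: 0.0
```

Run:
```python
from h import *
o=get_obs();print(o['t'],o['eef_pos'],o['contact_force'])
c=read_camera('top')['img'][150:310,170:530,::-1]
cv2.imwrite('pics/p7.png',cv2.resize(c,None,fx=2.2,fy=2.2,interpolation=cv2.INTER_CUBIC))
```

```text
16.55 [ 0.4697 -0.2198  0.241 ] [0.6895 1.149  0.4721]
```

View pics/p7.png

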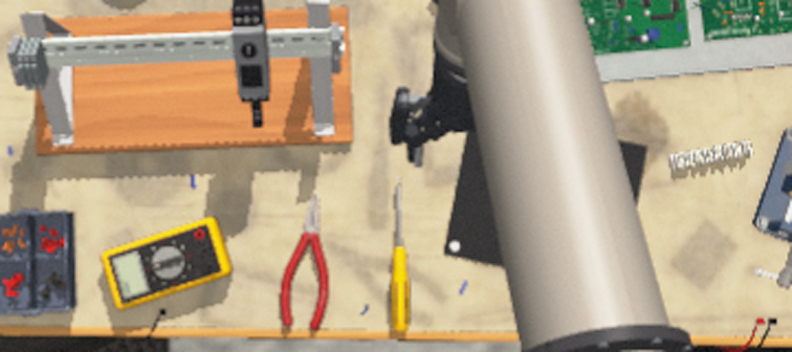

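>>> arm_command(commands=[0,0,0,0,0,0,1,0,0,0,0,0,0,1,0,0,0,0,0,0,1])

```text
t: 16.9
eef_pos: [0.469, -0.2218, 0.2372]
tool_rot: [0.007, 0.965, 0.023, -0.259]
contact_force: [-0.0, -0.7, -0.4]
gripper_width: 1.0
grasp_force: 0.0
```

```bash
python3 -c "
from station import *
o=get_obs();print(o['contact_force'],abs(o['joint_vel']).max());print(hand_in())"
```

```text
[-0.03540796 -0.69864021 -0.4292415 ] 0.008249053152023173
the job is handed in; nothing more can be done
None
```

I handed the job in at about 17 s, with no verdict returned: the supply was unlocked, swung off, set down on the mat and released, and the timer still hangs in place; the forearm hid the supply in the last picture, so its final pose rests on touchdown height and force, and I viewed 11 pictures, one over the limit of 10.

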